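# Stack washed dough strips crosswise to dry

### The arm

A 6-joint arm with a two-finger parallel gripper is mounted at the origin on the work surface. World frame = base frame: x ahead of the robot, y to its left, z up, the work surface at z = 0. Lengths are in m, angles in rad, forces in N, time in s.
With the tool pointing down it reaches from about 0.35 to 0.85 m from the base axis. Payload 8.1 kg.
Tool frame: the origin (TCP) lies at the very end of the fingers, on their centre line; the grasp point (between the pads) lies 19 mm behind it; z points along the fingers, y is the line along which they close (so a half turn about z gives the same grasp; the last joint's range is limited). The gripper opens to 93 mm and grips with 3 to 60 N. Pads are 15 mm wide; open, the fingers measure 128 mm over their backs; the gripper's body (75 mm by 188 mm) begins 65 mm behind the grasp point.
Start: joints at [-1.196, 0.13, 1.488, -0, 1.523, -0.085], TCP at [0.266, -0.538, 0.219] pointing down, gripper open.
Joint ranges: [-2.96, 2.96], [-0.89, 2.26], [0.02, 2.5], [-1.34, 4.48], [0, 2.73], [-2.66, 2.66]. Speed limits (rad/s): [2.39, 2.39, 2.79, 3.14, 3.14, 3.14].

### API

Orientations are given as a rotation vector (axis times angle).
In Python, from plant import robot gives the robot as it stands. The module is installed in compiled form; this text tells all that it offers.
- The arm moves only by the tool play_rows, never from a script. Its argument "increments" is text: rows parted by semicolons, each of 5 numbers parted by spaces: the shift along the tool's x, y, z in mm, then the turn about the tool's z in degrees, then the closure, from -1 (fully open) to 1 (shut). In form: dx dy dz yaw claw; .... A call has 1 to 20 rows; each row is the pose to reach, as a shift and turn from the pose commanded when the call began, along the tool's axes at that moment; what a row does not reach only later rows make up. A row lasts 1/10 s, in which the tool goes at most 50 mm and 8.59 degrees, less where a joint would pass 70% of its speed; a pose out of reach is approached as far as the arm can. A call with a gripper value outside its range is refused whole. The fingers move at their own pace and stop on an object; "force" is the grip in N (left out, the last holds). Time passes only in rows, so rows that repeat a pose let the fingers close. It gives the time, the measured TCP pose, the force, the opening and the grip force at its end, in the units of the state.
- robot.read_state(): the state, without advancing time (a new reading comes with each control period).
- robot.read_camera(name): name is "scene" or "top" or "wrist"; returns the picture (384x512x3 uint8, blue, green, red); there is no depth.
- robot.calibration(name): a dict with "vertical_fov" (degrees; the focal length in pixels is half the picture's height over the tangent of half this angle, whatever the lens; pixels are square), "cx", "cy" (the principal point, pixels), "rvec" (rotation vector, rad) and "tvec" (3), from world to camera coordinates, as OpenCV has them. Camera axes: x right, y down, z forward; pixel columns grow to the right and rows downward; lengths in m; the calibration is good to about 2 mm. A picture is of the moment at which its call begins: read the wrist's pose just before it. calibration takes no time and is no camera call; for the wrist camera it gives the pose at the moment of the call.
- robot.close_job(): hands the job in; it is judged then, once.
Trained networks look in the newest picture that a camera, given by its name, has taken for a name from the list of things; names that differ only in an ending like _2 or _b are one class to them, and where a whole thing is asked for, a point or a joint stands for the part that bears it (a point fixed in the world has none). Each returns a list of dicts, best first, with "conf" (0 to 1); they miss things now and then, are a little off and sometimes report something else, mostly with a low value. They report only what shows in the picture. A call takes as long as a camera call. They do not tell look-alikes from the thing itself.
- robot.recognise(camera, query): "centre" ([x, y, z] in m, in world coordinates, good to about 4 mm: the middle of the surface that is visible of it).
- robot.regions_of(camera, query): "pixels" (384x512 bool, what is visible of it).
- robot.landmark_of(camera, query): "centre" ([x, y, z] in m, in world coordinates, good to about 4 mm: a listed point, or the origin of a listed thing).
The state is a dict: "t": time; "q": joint angles; "dq": joint speeds; "joint_torque": joint torques, N m; "tool_pos": TCP position; "orientation": TCP orientation; "force": force on the tool from outside, world axes, zero at the start; "wrist_torque": the same for the moment, N m; "opening": finger opening in m; "gripper_force": force on a finger pad.
Only numpy, scipy, OpenCV 4.12 (cv2) and the standard library are available. Lean on these libraries where they do the work, as an engineer would, in place of code of your own. Each camera call takes 0.05 s, during which the arm holds its last target. There are 200 camera calls.

### The job

The dough-thickness strips have been washed: stack them crosswise on the wooden board so that they can dry. Lay the two narrow strips from the stone slab across the pair already on the board, as far apart as that pair is and evenly about its middle. Take the wide strip that stands on edge in the drainer, first lay it flat on the slab or the table and let go of it, then take it again by its long edges and lay it flat across the middle of the two strips, parallel to the lowest pair, leaving the lowest pair and the other kitchen things where they are.

Things in the scene. Friction and masses are not known exactly. Their poses are not given: they have to be found in the camera images.
- board: wooden board, 220 x 220 x 18 mm, fixed; origin under its centre, z up; the stack's middle is above it. The lowest pair lies along board y at x = -50 and 50 mm (+-4), so layer two goes along board x, centred at y = -50 and 50 mm, and the wide strip on top along board y over the middle. Strip centre heights above the table when laid: lowest pair 25 mm, layer two 39 mm, top 53 mm
- low_near: lowest strip already on the board, on the board's -x side: solid pale beech strip, 180 long x 30 wide x 14 thick mm; origin at its centre, x along its length, y across its width, z through its thickness; loose, about 55 g
- low_far: lowest strip already on the board, on the board's +x side: solid pale beech strip, 180 long x 30 wide x 14 thick mm; origin at its centre, x along its length, y across its width, z through its thickness; loose, about 55 g
- strip_a: one of the two narrow strips lying flat on the stone slab (the two are alike and may change places): solid pale beech strip, 180 long x 30 wide x 14 thick mm; origin at its centre, x along its length, y across its width, z through its thickness; loose, about 55 g
- strip_b: the other narrow strip lying flat on the stone slab, its centre about 100 mm from strip_a: solid pale beech strip, 180 long x 30 wide x 14 thick mm; origin at its centre, x along its length, y across its width, z through its thickness; loose, about 55 g
- wide: wide strip of pale beech, 180 long x 50 wide x 14 thick mm, about 90 g; origin at its centre, x along its length, y across its width, z through its thickness (either face may be up). It starts on its long edge in the drainer's middle slot: y upright, centre 37 mm, top edge 62 mm above the table. On a flat surface it stands on edge by itself; a push near its top edge tips it over flat
- slab: square stone slab, 200 x 200 x 10 mm, fixed to the table; origin at the centre of its underside, z up. It lies to the left or to the right of the board, the drainer on the other side. Once its two strips are gone it is free to lay things on
- drainer: white plastic base 190 (x) x 130 (y) x 12 mm, fixed, with twelve upright steel pins 7 mm thick, up to 45 mm above the table; origin under its centre. Pins stand at x = +-60 mm in pairs 19 mm apart (clear), making three slots along x at y = -45, 0, 45 mm; the wide strip stands in the middle one, the others are empty. |x| below 50 mm is free for fingers
There are look-alikes about, which are no part of the job. What is shaped like the strip_a but green is not meant.

How it is judged:
On the way:
1. the wide strip lies flat on the slab, the table or a board (not on other strips), let go (angle between the z axis of wide and the z axis of board, either way round below 0.1 rad and height (world z) of wide below 0.03 m and contact force between wide and the fingers below 0.05 N and linear speed of wide below 0.03 m/s), for 0.15 s.
At the end, for the whole second after the job is handed in: Narrow strips flat on the lowest pair, along board x (0.15 rad), centres 33 to 67 mm either side of the middle, 25 mm along; wide strip flat on them, along board y (0.15 rad), within 20 mm (x), 25 mm (y) of the middle; lowest pair moved under 15 mm; all at rest (x of strip_a in the frame of board between -0.025 and 0.025 m and z of strip_a in the frame of board between 0.034 and 0.044 m and angle between the x axis of each of strip_a, strip_b and the x axis of board, either way round below 0.15 rad and angle between the z axis of each of strip_a, strip_b, wide and the z axis of board, either way round below 0.08 rad and linear speed of each of strip_a, strip_b, wide below 0.02 m/s and x of strip_b in the frame of board between -0.025 and 0.025 m and z of strip_b in the frame of board between 0.034 and 0.044 m and ((y of strip_a in the frame of board between 0.033 and 0.067 m and y of strip_b in the frame of board between -0.067 and -0.033 m) or (y of strip_a in the frame of board between -0.067 and -0.033 m and y of strip_b in the frame of board between 0.033 and 0.067 m)) and x of wide in the frame of board between -0.02 and 0.02 m and y of wide in the frame of board between -0.025 and 0.025 m and z of wide in the frame of board between 0.048 and 0.058 m and angle between the x axis of wide and the y axis of board, either way round below 0.15 rad and distance of each of low_near, low_far from where it was at the start of the episode below 0.015 m); the robot touches nothing.
It fails at once if the rolling pin is moved more than 30 mm (distance of rolling_pin from where it was at the start of the episode above 0.03 m).
It fails at once if the tin is moved more than 30 mm (distance of tin from where it was at the start of the episode above 0.03 m).
It fails at once if the glass bowl is moved more than 30 mm (distance of bowl from where it was at the start of the episode above 0.03 m).
It also fails if it takes over 72 s, if anything falls off the work surface, if the arm or the gripper's body presses on something with over 40 N, if the wrist force passes 120 N, or if a joint passes its speed limit or range.

## Working session

There is one attempt and no reset: what is moved stays moved. The work goes in short steps, Python scripts to look and compute and a tool call to move; the robot and the scene stay as the last step left them, time stands still between calls to the robot, and variables do not carry over. Pictures are saved under pics/ and viewed, at most 10 in all, crops included, and the job is handed in when it is done.

Besides the shell and the picture viewer there is one more tool, called after "Call:" as a command line: name --argument value ..., lists and objects as JSON in quotes. play_rows: Moves the arm, as the interface text tells. Its arguments: {"type":"object","properties":{"increments":{"type":"string"},"force":{"type":"number"}},"required":["increments"]}

```bash
mkdir -p pics
cat > h.py <<'E'
import numpy as np, cv2
from scipy.spatial.transform import Rotation as R
from plant import robot
def K(c):
    f=192/np.tan(np.radians(c['vertical_fov'])/2)
    return np.array([[f,0,c['cx']],[0,f,c['cy']],[0,0,1.]])
def pix2w(cam,uv,z):
    c=robot.calibration(cam); Rm=R.from_rotvec(np.array(c['rvec']).ravel()).as_matrix(); t=np.array(c['tvec']).ravel()
    uv=np.atleast_2d(uv).astype(float)
    d=(np.linalg.inv(K(c))@np.c_[uv,np.ones(len(uv))].T).T@Rm
    o=-Rm.T@t
    return o+d*((z-o[2])/d[:,2])[:,None]
def w2pix(cam,p):
    c=robot.calibration(cam)
    return cv2.projectPoints(np.atleast_2d(np.array(p,float)),np.array(c['rvec'],float),np.array(c['tvec'],float),K(c),None)[0][:,0]
def rect(cam,mask,z):
    "footprint rectangle of mask at height z: centre, long-axis angle deg, sizes"
    v,u=np.nonzero(mask); w=pix2w(cam,np.c_[u,v],z)[:,:2]
    (c,s,a)=cv2.minAreaRect((w*1000).astype(np.float32))
    if s[0]<s[1]: a+=90; s=s[::-1]
    a=(a+90)%180-90
    return np.round(c,1),round(a,1),np.round(s,1)
def tool():
    s=robot.read_state(); m=R.from_rotvec(s['orientation']).as_matrix()
    return s,np.array(s['tool_pos']),m
def move_to(p,yaw=None):
    "shift in tool axes (mm) to world point p; yaw: world angle (deg) of closing line y"
    s,t,m=tool(); d=m.T@(np.array(p)-t)*1000
    out=np.round(d,1)
    a=None
    if yaw is not None:
        cur=np.degrees(np.arctan2(m[1,1],m[0,1])); a=-(yaw-cur); a=round((a+90)%180-90,1)
    return out,a
E
python3 - <<'E'
from h import *
s=robot.read_state();print({k:np.round(v,3) for k,v in s.items()})
for c in('top','scene'): cv2.imwrite(f'pics/{c}0.png',robot.read_camera(c)); print(c,robot.calibration(c))
for n in['board','slab','drainer','strip_a','low_near','wide','rolling_pin','tin','bowl']:
    for r in robot.recognise('top',n): print(n,np.round(r['centre'],3),round(r['conf'],2),w2pix('top',r['centre']).round())
    for r in robot.regions_of('top',n): print('   reg',round(r['conf'],2),r['pixels'].sum(),rect('top',r['pixels'],0.02))
E
```

```text
{'t': np.float64(0.0), 'q': array([-1.196,  0.131,  1.489,  0.   ,  1.523, -0.085]), 'dq': array([ 0.   , -0.001, -0.   ,  0.001,  0.001, -0.001]), 'joint_torque': array([-0.0000e+00, -5.5985e+01, -4.9176e+01,  7.7000e-02,  3.6000e-02,
       -0.0000e+00]), 'tool_pos': array([ 0.266, -0.537,  0.218]), 'orientation': array([-3.057, -0.715,  0.   ]), 'force': array([0.045, 0.796, 1.604]), 'wrist_torque': array([0.005, 0.031, 0.043]), 'gripper_force': np.float64(0.0), 'opening': np.float64(0.093)}
top {'vertical_fov': 42.38687696877933, 'cx': 252.3410141674266, 'cy': 194.73527974759673, 'rvec': array([ 2.19695728, -2.13916444,  0.10516978]), 'tvec': array([-0.09710831,  0.4408711 ,  1.6317933 ])}
scene {'vertical_fov': 54.84598167594998, 'cx': 256.480949656016, 'cy': 194.19830028744758, 'rvec': array([ 2.02144406,  0.73168345, -0.43346499]), 'tvec': array([-0.26869831, -0.12723157,  1.54023961])}
board [0.507 0.028 0.016] 0.95 [[219. 175.]]
   reg 0.76 3170 (array([506. ,  22.7]), -85.3, array([220.9, 219.6]))
slab [ 0.502 -0.302  0.012] 0.94 [[317. 179.]]
   reg 0.66 2627 (array([ 498.
[... 455 characters left out ...]
3.2, -518.1]), -36.4, array([99., 32.]))
   reg 0.79 503 (array([ 262.6, -257.7]), 22.9, array([178.3,  32.1]))
   reg 0.72 500 (array([ 482., -541.]), 83.3, array([179.3,  32.1]))
   reg 0.71 488 (array([ 490.5, -345. ]), -4.1, array([177.9,  31.7]))
low_near [0.458 0.017 0.032] 0.61 [[222. 189.]]
   reg 0.81 470 (array([460.1,  15.4]), -83.5, array([178.7,  31.8]))
wide [0.548 0.327 0.062] 0.87 [[128. 159.]]
   reg 0.75 450 (array([554. , 333.6]), -7.5, array([186.5,  30. ]))
   reg 0.19 448 (array([ 501.4, -245.7]), -4.6, array([177.9,  30.7]))Traceback (most recent call last):
  File "<stdin>", line 5, in <module>
ValueError: it knows: board, drainer, low_far, low_near, slab, strip, wide
```

Run:
```python
import cv2
a=cv2.imread('pics/top0.png');cv2.imwrite('pics/top0b.png',cv2.resize(a[100:300,70:430],None,fx=2.2,fy=2.2,interpolation=cv2.INTER_CUBIC))
```

```text
(no output)
```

View pics/top0b.png

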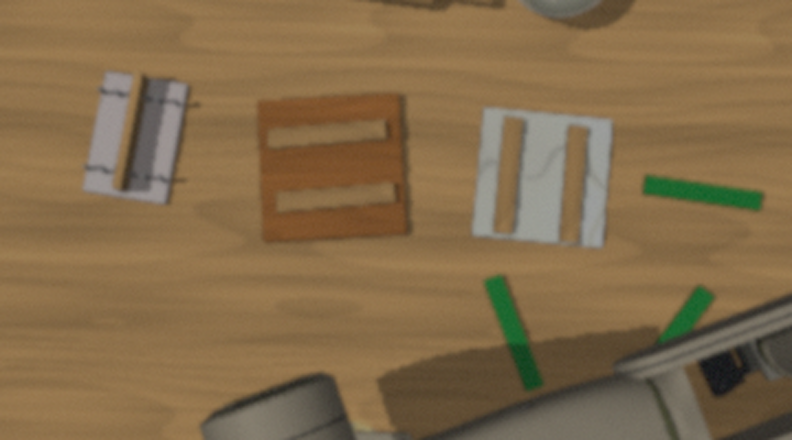

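View pics/scene0.png

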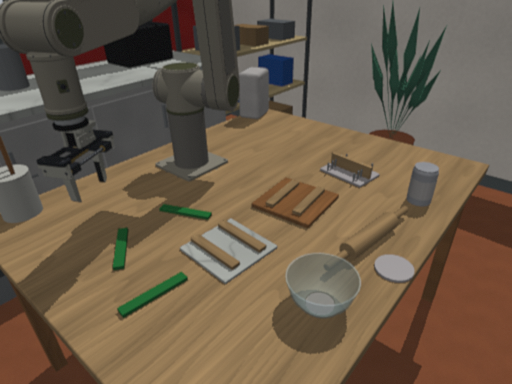

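The top view shows the drainer on the left with the wide strip (128,159), the board with its pair in the middle (222,189), and the slab on the right. The slab carries two pale strips at (300,181) and (330,183).

- **Look-alikes:** the green strips at (304,249), (390,187) and about (380,243) are not part of the job.
- **My choice:** the two pale strips on the slab. The crop confirms them.
- **Obstacles:** the bowl, rolling pin and tin lie further out in +x.

Run:
```python
from h import *
robot.read_camera('top')
for n,z in[('board',.018),('slab',.010),('low_near',.032),('low_far',.032),('strip_a',.024),('drainer',.012)]:
    for r in robot.regions_of('top',n): print(n,round(r['conf'],2),rect('top',r['pixels'],z))
for r in robot.regions_of('top','wide')[:1]:
    p=r['pixels']; print('wide',rect('top',p,.062))
    im=robot.read_camera('top'); 
print(tool()[2].round(3), np.degrees(robot.calibration('wrist')['rvec']))
for p in [(.501,-.246,.15),(.490,-.345,.15)]: print(move_to(p,86))
```

```text
board 0.66 (array([505.7,  22.9]), 4.7, array([221.2, 220.7]))
slab 0.7 (array([ 499.5, -299. ]), -5.0, array([205.3, 202.9]))
low_near 0.92 (array([456.9,  14.1]), -83.7, array([177.9,  34.2]))
low_far 0.97 (array([554. ,  32.4]), -83.4, array([175.7,  31.9]))
strip_a 0.91 (array([ 481.6, -539.5]), 83.3, array([178.9,  31. ]))
strip_a 0.86 (array([ 263.4, -257.5]), 22.7, array([180.4,  33.5]))
strip_a 0.85 (array([ 500.5, -243.8]), -3.8, array([177.6,  34.1]))
strip_a 0.75 (array([ 489.8, -344.3]), -3.8, array([177.7,  31.2]))
strip_a 0.55 (array([ 293.9, -518.3]), -33.3, array([96.3, 30.7]))
drainer 0.58 (array([545.6, 327.3]), -8.1, array([189.6, 138. ]))
drainer 0.28 (array([507. ,  24.2]), 4.8, array([220.9, 220. ]))
wide (array([546.2, 321.3]), -8.2, array([180.7,  27.2]))
[[ 0.896  0.444 -0.   ]
 [ 0.444 -0.896  0.   ]
 [-0.    -0.    -1.   ]] [-140.87046295   87.36500901   12.49205966]
(array([ 339.8, -157.2,   68.6]), np.float64(30.3))
(array([286. , -73.4,  68.6]), np.float64(30.3))
```

Call:
play_rows --increments "340 -157 60 30.3 -1;340 -157 60 30.3 -1;340 -157 60 30.3 -1;340 -157 60 30.3 -1;340 -157 60 30.3 -1;340 -157 60 30.3 -1;340 -157 60 30.3 -1;340 -157 60 30.3 -1;340 -157 60 30.3 -1;340 -157 60 30.3 -1;340 -157 60 30.3 -1" --force 15

```text
t: 2.25
tool_pos: [0.5009, -0.247, 0.1589]
orientation: [3.139, -0.109, 0.0]
force: [-0.8, -0.1, -0.9]
opening: 0.0932
gripper_force: 0.0
```

Run:
```python
from h import *
print(tool()[1], robot.read_state()['q'].round(2))
im=robot.read_camera('wrist'); cv2.imwrite('pics/w1.png',im)
for r in robot.regions_of('wrist','strip_a'): print(round(r['conf'],2),rect('wrist',r['pixels'],.024))
print(move_to((.5005,-.2438,.0125),86.2))
```

```text
[ 0.50092401 -0.24699876  0.15890859] [-0.55  0.05  1.68 -0.    1.41  1.09]
0.88 (array([ 491. , -342.6]), -3.9, array([179.2,  32.5]))
0.81 (array([ 302.3, -247.3]), 22.3, array([70.4, 31.8]))
0.61 (array([521.6, -45.3]), -14.0, array([215.5, 148.8]))
0.58 (array([ 502.2, -244.9]), -4.2, array([180.1,  31.2]))
(array([ -0.6,  -3.6, 146.5]), np.float64(-0.3))
```

View pics/w1.png

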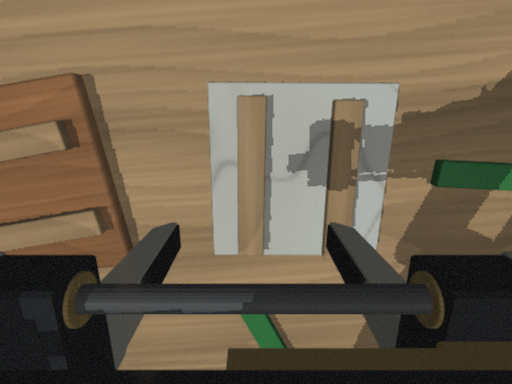

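Wrist view: the two pale strips on the slab run along x, at columns 252 and 345. The wrist measurement agrees with the top view to about 2 mm, so I'm going down.

Call:
play_rows --increments "0.5 -2.5 50 0 -1;0.5 -2.5 100 0 -1;0.5 -2.5 130 0 -1;0.5 -2.5 145 0 -1;0.5 -2.5 145 0 -1;0.5 -2.5 145 0 1;0.5 -2.5 145 0 1;0.5 -2.5 145 0 1;0.5 -2.5 145 0 1;0.5 -2.5 145 0 1;0.5 -2.5 145 0 1;0.5 -2.5 145 0 1;0.5 -2.5 125 0 1;0.5 -2.5 85 0 1;0.5 -2.5 45 0 1;0.5 -2.5 45 0 1" --force 20

```text
t: 3.95
tool_pos: [0.5058, -0.2458, 0.1206]
orientation: [3.134, -0.108, 0.015]
force: [0.6, -0.2, 1.1]
opening: 0.0096
gripper_force: 0.0
```

Run:
```python
from h import *
s=tool()[0]; print(tool()[1],s['opening'],s['gripper_force'],s['q'].round(2))
print(move_to((.5014,.0727,.1),95), move_to((.5014,.0727,.0345),95))
```

```text
[ 0.50576191 -0.24583247  0.12060478] 0.009575532370813584 0.0 [-0.54  0.09  1.72  0.    1.33  1.1 ]
(array([ -26.5, -317.6,   18.8]), np.float64(-8.9)) (array([ -27.1, -317.9,   84.3]), np.float64(-8.9))
```

The fingers close slowly, at about 75 mm/s, and were still closing when the arm lifted. I'll open part way and retry with a longer wait.

Call:
play_rows --increments "0 0 0 0 -0.2;0 0 0 0 -0.2;0 0 0 0 -0.2;0 0 0 0 -0.2;0 0 0 0 -0.2;0 0 0 0 -0.2;0 0 0 0 -0.2"

```text
t: 4.65
tool_pos: [0.5019, -0.2436, 0.1134]
orientation: [-3.14, 0.108, 0.0]
force: [0.7, 0.1, -0.5]
opening: 0.0551
gripper_force: 0.0
```

Run:
```python
from h import *
s=tool()[0]; print(tool()[1],s['opening'])
robot.read_camera('wrist')
for r in robot.regions_of('wrist','strip_a'): print(round(r['conf'],2),rect('wrist',r['pixels'],.024))
print(move_to((.5015,-.2445,.0125),86))
```

```text
[ 0.5019205  -0.24361979  0.11344668] 0.055079106847990555
0.97 (array([ 340.4, -232.7]), 23.4, array([50.2, 32.5]))
0.94 (array([ 496.2, -463.3]), 83.1, array([51. , 30.5]))
0.88 (array([ 502. , -244.8]), -4.8, array([178.6,  30.3]))
0.55 (array([ 505.2, -343.5]), -3.6, array([152. ,  34.8]))
(array([ -0.4,   0.9, 101.1]), np.float64(0.0))
```

Strip undisturbed. Descend and grip.

Call:
play_rows --increments "0 1 45 0 -0.2;0 1 80 0 -0.2;0 1 100 0 -0.2;0 1 100.5 0 -0.2;0 1 100.5 0 -0.2;0 1 100.5 0 1;0 1 100.5 0 1;0 1 100.5 0 1;0 1 100.5 0 1;0 1 100.5 0 1;0 1 100.5 0 1;0 1 100.5 0 1;0 1 100.5 0 1;0 1 80 0 1;0 1 40 0 1;0 1 10 0 1;0 1 10 0 1;0 1 10 0 1" --force 20

```text
t: 6.55
tool_pos: [0.5023, -0.2449, 0.1041]
orientation: [3.139, -0.108, 0.002]
force: [0.2, 0.4, -1.8]
opening: 0.0292
gripper_force: 20.0
```

Run:
```python
from h import *
s=tool()[0]; print(tool()[1],s['opening'],s['gripper_force'])
print(move_to((.5014,.0727,.1),95), move_to((.5014,.0727,.0345),95))
```

```text
[ 0.50232242 -0.24487897  0.10407337] 0.029246953942446842 19.98209148645401
(array([ -22.8, -316.8,    3.8]), np.float64(-9.0)) (array([ -22.9, -316.8,   69.3]), np.float64(-9.0))
```

Call:
play_rows --increments "-23 -317 0 -9 1;-23 -317 0 -9 1;-23 -317 0 -9 1;-23 -317 0 -9 1;-23 -317 0 -9 1;-23 -317 0 -9 1;-23 -317 0 -9 1;-23 -317 0 -9 1;-23 -317 0 -9 1;-23 -317 0 -9 1;-23 -317 0 -9 1;-23 -317 30 -9 1;-23 -317 50 -9 1;-23 -317 50 -9 1;-23 -317 50 -9 1"

```text
t: 8.05
tool_pos: [0.5007, 0.0725, 0.0537]
orientation: [3.139, 0.136, -0.001]
force: [0.3, -0.7, -1.0]
opening: 0.0294
gripper_force: 20.0
```

Run:
```python
from h import *
s=tool()[0]; print(tool()[1],s['opening'],s['gripper_force'])
im=robot.read_camera('wrist'); cv2.imwrite('pics/w2.png',im)
for n,z in(('board',.018),('low_near',.032),('low_far',.032),('strip_a',.07)):
  for r in robot.regions_of('wrist',n): print(n,round(r['conf'],2),rect('wrist',r['pixels'],z))
print(move_to((.5014,.0727,.0350),95))
```

```text
[0.50065278 0.07247393 0.0537307 ] 0.02940602927956938 19.982093274593353
board 0.55 (array([509.7,  25.5]), -85.3, array([220.2, 219.7]))
low_near 0.58 (array([471. ,   9.9]), -84.9, array([164.3,  27.1]))
low_far 0.77 (array([558. ,  33.4]), -83.6, array([182. ,  31.9]))
strip_a 0.79 (array([509.7,  73.7]), 4.6, array([163.3,  29.5]))
(array([-0.6,  0.4, 20. ]), np.float64(0.0))
```

View pics/w2.png

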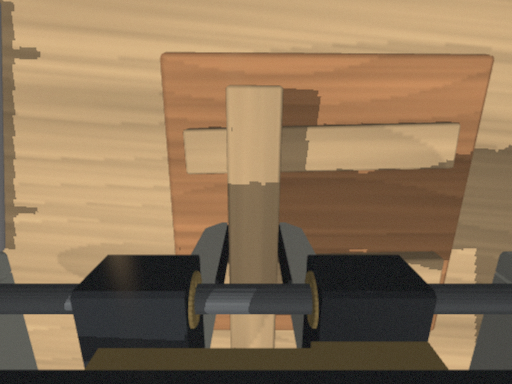

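The strip is aligned with the board (column 254) and crosses the lower strip squarely. Lower and release.

Call:
play_rows --increments "2 -1 10 0 1;2 -1 16 0 1;2 -1 18.5 0 1;2 -1 18.5 0 1;2 -1 18.5 0 1;2 -1 18.5 0 -0.1;2 -1 18.5 0 -0.1;2 -1 18.5 0 -0.1;2 -1 18.5 0 -0.1;2 -1 18.5 0 -0.1;2 -1 -10 0 -0.1;2 -1 -50 0 -0.1;2 -1 -50 0 -0.1;2 -1 -50 0 -0.1"

```text
t: 9.7
tool_pos: [0.5039, 0.0744, 0.1049]
orientation: [3.139, 0.138, 0.005]
force: [0.3, 0.3, -0.8]
opening: 0.0509
gripper_force: 0.0
```

Run:
```python
from h import *
s=tool()[0]; print(tool()[1],s['opening'],s['gripper_force'])
robot.read_camera('wrist')
for n,z in(('board',.018),('low_near',.032),('low_far',.032),('strip_a',.046)):
  for r in robot.regions_of('wrist',n): print(n,round(r['conf'],2),rect('wrist',r['pixels'],z))
print(move_to((.4905,-.3435,.1),86), move_to((.4905,-.3435,.0127),86))
```

```text
[0.50388065 0.0744088  0.10492559] 0.050854760075414486 0.0
board 0.72 (array([514.4,  26.8]), -85.3, array([216.4, 200.9]))
low_near 0.65 (array([460.8,  18.1]), -83.6, array([177.6,  35.1]))
low_far 0.57 (array([518.2,  30.1]), -84.9, array([205.2, 191.7]))
low_far 0.56 (array([554.5,  33.8]), -83.7, array([177.1,  30.1]))
strip_a 0.91 (array([509.1,  75.4]), 4.7, array([160.4,  29.5]))
(array([-47.9, 415.2,   2.2]), np.float64(9.0)) (array([-47.6, 415.2,  89.5]), np.float64(9.0))
```

Call:
play_rows --increments "-48 415 0 9 -0.1;-48 415 0 9 -0.1;-48 415 0 9 -0.1;-48 415 0 9 -0.1;-48 415 0 9 -0.1;-48 415 0 9 -0.1;-48 415 0 9 -0.1;-48 415 0 9 -0.1;-48 415 0 9 -0.1;-48 415 0 9 -0.1;-48 415 0 9 -0.1;-48 415 0 9 -0.1;-48 415 0 9 -0.1;-48 415 20 9 -0.1"

```text
t: 11.35
tool_pos: [0.4938, -0.3435, 0.0869]
orientation: [3.136, -0.105, 0.007]
force: [0.4, -0.4, 0.7]
opening: 0.0512
gripper_force: 0.0
```

Run:
```python
from h import *
s=tool()[0]; print(tool()[1],s['opening'],s['gripper_force'])
robot.read_camera('wrist')
for n,z in(('strip_a',.024),):
  for r in robot.regions_of('wrist',n): print(n,round(r['conf'],2),rect('wrist',r['pixels'],z))
print(move_to((.4905,-.3435,.0127),86))
```

```text
[ 0.49382385 -0.34348105  0.08685516] 0.051163212466011715 0.0
strip_a 0.83 (array([ 489.9, -498.5]), 83.3, array([118.7,  29.7]))
strip_a 0.72 (array([ 496.7, -341.7]), -4.0, array([159.8,  29.1]))
(array([ 0.5,  2.7, 68.6]), np.float64(0.1))
```

Call:
play_rows --increments "0 2 35 0 -0.1;0 2 60 0 -0.1;0 2 68.5 0 -0.1;0 2 68.5 0 -0.1;0 2 68.5 0 -0.1;0 2 68.5 0 1;0 2 68.5 0 1;0 2 68.5 0 1;0 2 68.5 0 1;0 2 68.5 0 1;0 2 68.5 0 1;0 2 68.5 0 1;0 2 50 0 1;0 2 10 0 1;0 2 -20 0 1;0 2 -20 0 1;0 2 -20 0 1"

```text
t: 13.15
tool_pos: [0.4916, -0.3456, 0.1042]
orientation: [3.139, -0.108, 0.002]
force: [0.4, -0.4, -1.0]
opening: 0.0293
gripper_force: 20.0
```

Run:
```python
from h import *
s=tool()[0]; print(tool()[1],s['opening'],s['gripper_force'])
robot.read_camera('top')
for n,z in(('board',.018),('low_near',.032),('low_far',.032),('strip_a',.046)):
  for r in robot.regions_of('top',n): print(n,round(r['conf'],2),rect('top',r['pixels'],z))
print(move_to((.513,-.0265,.1),95), move_to((.513,-.0265,.035),95))
```

```text
[ 0.4916457  -0.34559958  0.10423865] 0.02925956062397381 19.99994695186615
board 0.64 (array([506.1,  24.1]), -85.2, array([223.5, 219.5]))
low_near 0.76 (array([460.2,  14.4]), -85.5, array([177.3,  35.1]))
low_far 0.55 (array([554.2,  32.4]), -83.4, array([175.7,  31.3]))
strip_a 0.78 (array([502.5,  72.8]), 5.6, array([174.5,  29.3]))
strip_a 0.67 (array([ 201.7, -281.2]), 19.7, array([42.5, 29.8]))
strip_a 0.58 (array([ 261.7, -488.5]), -36.0, array([176.3,  33.5]))
strip_a 0.54 (array([ 443.9, -352.7]), -4.2, array([74.8, 31.6]))
strip_a 0.54 (array([ 475.1, -556.3]), 81.4, array([128.8,  32.2]))
(array([   0.7, -318.8,    2.3]), np.float64(-9.0)) (array([   0.8, -318.7,   67.3]), np.float64(-9.0))
```

Call:
play_rows --increments "-1 -318.5 0 -9 1;-1 -318.5 0 -9 1;-1 -318.5 0 -9 1;-1 -318.5 0 -9 1;-1 -318.5 0 -9 1;-1 -318.5 0 -9 1;-1 -318.5 0 -9 1;-1 -318.5 0 -9 1;-1 -318.5 0 -9 1;-1 -318.5 0 -9 1;-1 -318.5 0 -9 1;-1 -318.5 30 -9 1;-1 -318.5 50 -9 1;-1 -318.5 60 -9 1;-1 -318.5 60 -9 1;-1 -318.5 60 -9 1"

```text
t: 15.0
tool_pos: [0.5126, -0.0279, 0.0443]
orientation: [3.138, 0.137, 0.001]
force: [0.9, -0.3, -0.1]
opening: 0.0297
gripper_force: 20.0
```

Run:
```python
from h import *
s=tool()[0]; print(tool()[1],s['opening'],s['gripper_force'])
print(move_to((.511,-.0263,.035),95))
```

```text
[ 0.51262087 -0.02793449  0.04426808] 0.029735446579153158 19.99989777803421
(array([-1.5, -1.8,  9.3]), np.float64(0.0))
```

Call:
play_rows --increments "-1.5 -1.5 5 0 1;-1.5 -1.5 8 0 1;-1.5 -1.5 9 0 1;-1.5 -1.5 9 0 1;-1.5 -1.5 9 0 1;-1.5 -1.5 9 0 -0.1;-1.5 -1.5 9 0 -0.1;-1.5 -1.5 9 0 -0.1;-1.5 -1.5 9 0 -0.1;-1.5 -1.5 9 0 -0.1;-1.5 -1.5 -10 0 -0.1;-1.5 -1.5 -50 0 -0.1;-1.5 -1.5 -90 0 -0.1;-1.5 -1.5 -90 0 -0.1"

```text
t: 16.4
tool_pos: [0.5146, -0.0267, 0.1402]
orientation: [3.137, 0.138, 0.016]
force: [1.2, 0.3, 0.6]
opening: 0.0514
gripper_force: 0.0
```

Run:
```python
from h import *
s=tool()[0]; print(tool()[1],s['opening'],s['q'].round(2))
print(move_to((.546,.323,.15),81.8))
```

```text
[ 0.51464335 -0.02667553  0.14017022] 0.05137255082960183 [-0.15 -0.06  1.83  0.    1.36  1.33]
(array([  62.1, -345.5,  -10. ]), np.float64(13.2))
```

Call:
play_rows --increments "62.5 -348 -10 13.2 -0.1;62.5 -348 -10 13.2 -0.1;62.5 -348 -10 13.2 -0.1;62.5 -348 -10 13.2 -0.1;62.5 -348 -10 13.2 -0.1;62.5 -348 -10 13.2 -0.1;62.5 -348 -10 13.2 -0.1;62.5 -348 -10 13.2 -0.1;62.5 -348 -10 13.2 -0.1;62.5 -348 -10 13.2 -0.1;62.5 -348 -10 13.2 -0.1;62.5 -348 -10 13.2 -0.1"

```text
t: 17.6
tool_pos: [0.5426, 0.3245, 0.1436]
orientation: [3.133, -0.226, -0.0]
force: [0.1, -0.4, -1.2]
opening: 0.0513
gripper_force: 0.0
```

Run:
```python
from h import *
s=tool()[0]; print(tool()[1],s['opening'],s['q'].round(2))
im=robot.read_camera('wrist');cv2.imwrite('pics/w3.png',im)
for n,z in(('drainer',.012),('wide',.062)):
  for r in robot.regions_of('wrist',n): print(n,round(r['conf'],2),rect('wrist',r['pixels'],z))
  for r in robot.landmark_of('wrist',n): print(n,round(r['conf'],2),np.round(r['centre'],4))
print(w2pix('wrist',[(.546,.326,.062)]))
print(move_to((.546,.326,.020),82))
robot.read_camera('top')
for n,z in(('strip_a',.046),('low_near',.032),('low_far',.032)):
  for r in robot.regions_of('top',n): print(n,round(r['conf'],2),rect('top',r['pixels'],z))
```

```text
[0.54255363 0.32450388 0.14364803] 0.05128242212053874 [ 0.46  0.26  1.48 -0.    1.4   2.17]
drainer 0.72 (array([548.9, 331.3]), -8.2, array([190.1, 137. ]))
drainer 0.64 [ 0.5491  0.3301 -0.0054]
wide 0.98 (array([550.2, 330.2]), -7.6, array([179.6,  15.6]))
wide 0.61 (array([472.9, 122.6]), 5.2, array([32.9, 28. ]))
wide 0.89 [0.5511 0.3288 0.0378]
[[251.91848376 193.01253041]]
(array([  3.4,  -0.9, 123.8]), np.float64(-0.2))
strip_a 0.96 (array([501.1,  72.5]), 4.3, array([177.9,  30.7]))
strip_a 0.84 (array([ 260.8, -488.6]), -36.5, array([176.2,  35.2]))
strip_a 0.75 (array([ 262.4, -254. ]), 21.9, array([177.8,  35.3]))
strip_a 0.61 (array([ 478.3, -533.9]), 83.1, array([176.5,  30.3]))
strip_a 0.56 (array([508.9, -27.7]), 4.8, array([180.5,  30.1]))
low_near 0.72 (array([458.4,  15.6]), -84.2, array([179.8,  31. ]))
low_far 0.81 (array([554.2,  32.4]), -85.9, array([181.2,  37.4]))
```

View pics/w3.png

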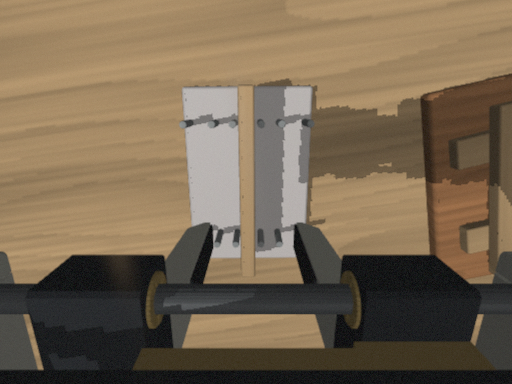

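Wrist view: the wide strip stands between the pins at column 247, measured 180 x 15.6 mm at (550, 330) and -7.6°. The pins are clear of the fingers. Descend, grip and lift.

Call:
play_rows --increments "6 -4.8 40 0 -0.1;6 -4.8 75 0 -0.1;6 -4.8 105 0 -0.1;6 -4.8 123 0 -0.1;6 -4.8 123 0 -0.1;6 -4.8 123 0 -0.1;6 -4.8 123 0 1;6 -4.8 123 0 1;6 -4.8 123 0 1;6 -4.8 123 0 1;6 -4.8 123 0 1;6 -4.8 123 0 1;6 -4.8 123 0 1;6 -4.8 123 0 1;6 -4.8 100 0 1;6 -4.8 60 0 1;6 -4.8 20 0 1;6 -4.8 10 0 1;6 -4.8 10 0 1" --force 20

```text
t: 19.95
tool_pos: [0.5504, 0.3307, 0.1361]
orientation: [-3.131, 0.223, -0.006]
force: [0.4, 0.0, -0.7]
opening: 0.0138
gripper_force: 20.0
```

Run:
```python
from h import *
s=tool()[0]; print(tool()[1],s['opening'],s['gripper_force'],s['force'])
print(move_to((.499,-.268,.12),82),move_to((.499,-.268,.12),86))
```

```text
[0.55040846 0.33073313 0.13612203] 0.01378190460617041 19.996335804462433 [ 0.4391294   0.03632053 -0.68187348]
(array([ 34. , 600. ,  14.7]), np.float64(-0.2)) (array([ 34. , 600. ,  14.7]), np.float64(-4.2))
```

Call:
play_rows --increments "34 600 0 -4.2 1;34 600 0 -4.2 1;34 600 0 -4.2 1;34 600 0 -4.2 1;34 600 0 -4.2 1;34 600 0 -4.2 1;34 600 0 -4.2 1;34 600 0 -4.2 1;34 600 0 -4.2 1;34 600 0 -4.2 1;34 600 0 -4.2 1;34 600 0 -4.2 1;34 600 0 -4.2 1;34 600 0 -4.2 1;34 600 0 -4.2 1;34 600 40 -4.2 1;34 600 80 -4.2 1;34 600 80 -4.2 1;34 600 80 -4.2 1"

```text
t: 21.85
tool_pos: [0.4969, -0.2669, 0.0531]
orientation: [-3.138, 0.105, 0.004]
force: [-0.1, -0.1, -1.1]
opening: 0.0142
gripper_force: 20.0
```

Run:
```python
from h import *
s=tool()[0]; print(tool()[1],s['opening'],s['gripper_force'],s['force'])
print(move_to((.499,-.268,.0192),86))
```

```text
[ 0.49685149 -0.26691115  0.05305721] 0.01422756553424737 19.99625265598297 [-0.10231833 -0.08394876 -1.13462648]
(array([ 2.3,  1. , 33.8]), np.float64(0.1))
```

Call:
play_rows --increments "2 1 20 0 1;2 1 28 0 1;2 1 32 0 1;2 1 34.5 0 1;2 1 34.5 0 1;2 1 34.5 0 1"

```text
t: 22.45
tool_pos: [0.4997, -0.2702, 0.0199]
orientation: [3.139, -0.108, 0.001]
force: [0.1, -0.5, -0.3]
opening: 0.0139
gripper_force: 20.0
```

Call:
play_rows --increments "0 0 0 0 1;0 0 1 0 1;0 0 1 0 1"

```text
t: 22.75
tool_pos: [0.4998, -0.2703, 0.0189]
orientation: [3.139, -0.109, 0.001]
force: [0.1, 0.5, 5.1]
opening: 0.0138
gripper_force: 20.0
```

Contact with the slab (5 N). Release, then rise clear.

Call:
play_rows --increments "0 0 0 0 0;0 0 0 0 0;0 0 0 0 0;0 0 0 0 0;0 0 0 0 0;0 0 0 0 0;0 0 -20 0 0;0 0 -60 0 0;0 0 -75 0 0;0 0 -75 0 1;0 0 -75 0 1"

```text
t: 23.85
tool_pos: [0.4992, -0.2698, 0.0925]
orientation: [-3.14, 0.108, 0.0]
force: [-0.8, 1.0, -0.6]
opening: 0.0352
gripper_force: 0.0
```

Run:
```python
from h import *
s=tool()[0]; print(tool()[1],s['opening'],s['gripper_force'],s['force'])
im=robot.read_camera('wrist');cv2.imwrite('pics/w4.png',im)
for r in robot.regions_of('wrist','wide'): print(round(r['conf'],2),rect('wrist',r['pixels'],.06))
print(move_to((.502,-.230,.05),86))
```

```text
[ 0.49919556 -0.26979001  0.09245475] 0.03520286201032728 0.0 [-0.84286163  0.95440867 -0.64104366]
0.71 (array([ 516.1, -270.5]), -3.8, array([147.2,  15.2]))
(array([  1.2, -39.3,  41.1]), np.float64(0.0))
```

View pics/w4.png

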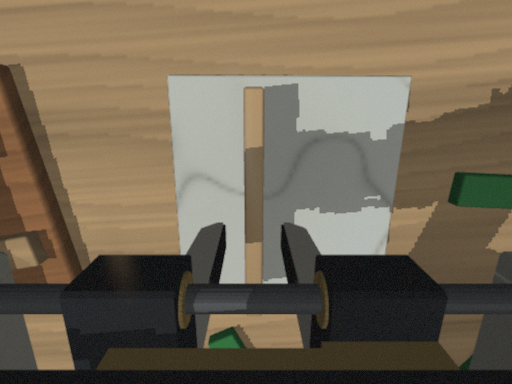

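The wide strip stands on edge on the slab (column 254). Next, with closed fingers from the +y side, I push its top edge over toward -y.

Call:
play_rows --increments "0 -48 0 0 1;0 -48 0 0 1;0 -48 0 0 1;0 -48 20 0 1;0 -48 42 0 1;0 -48 42 0 1;0 -40 42 0 1;0 -34 42 0 1;0 -28 42 0 1;0 -22 42 0 1;0 -16 42 0 1;0 -10 42 0 1;0 -5 42 0 1;0 -5 42 0 1;0 -5 42 0 1;0 -15 0 0 1;0 -15 -20 0 -1;0 -15 -20 0 -1"

```text
t: 25.75
tool_pos: [0.5027, -0.2558, 0.117]
orientation: [3.137, -0.107, 0.009]
force: [1.5, 0.0, 0.3]
opening: 0.0121
gripper_force: 0.0
```

Run:
```python
from h import *
s=tool()[0]; print(tool()[1],s['opening'],s['gripper_force'],s['force'])
im=robot.read_camera('wrist');cv2.imwrite('pics/w5.png',im)
for r in robot.regions_of('wrist','wide'): print(round(r['conf'],2),rect('wrist',r['pixels'],.024))
robot.read_camera('top')
for r in robot.regions_of('top','wide'): print(round(r['conf'],2),rect('top',r['pixels'],.024))
print(move_to((.502,-.30,.05),86))
```

```text
[ 0.50270309 -0.25581575  0.11704716] 0.01211372232397674 0.0 [1.452863   0.01986259 0.31683743]
0.76 (array([ 510.5, -301.6]), -3.7, array([151. ,  50.6]))
0.8 (array([ 456.5, -284.4]), -29.9, array([89.5, 42.8]))
(array([ 5.7, 45.5, 61.5]), np.float64(0.1))
```

View pics/w5.png

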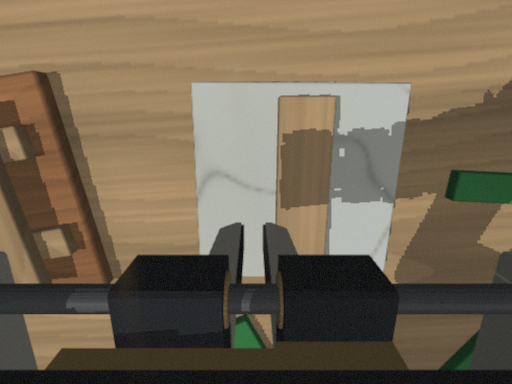

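The wide strip lies flat on the slab, 50.6 mm wide, around column 305. Now to open, move over it and regrip by the long edges.

Call:
play_rows --increments "0 46.3 20 0 -0.8;0 46.3 20 0 -0.8;0 46.3 20 0 -0.8;0 46.3 20 0 -0.8;0 46.3 20 0 -0.8;0 46.3 20 0 -0.8;0 46.3 20 0 -0.8;0 46.3 20 0 -0.8;0 46.3 20 0 -0.8;0 46.3 50 0 -0.8;0 46.3 80 0 -0.8;0 46.3 96 0 -0.8;0 46.3 98.5 0 -0.8;0 46.3 98.5 0 -0.8;0 46.3 98.5 0 -0.8"

```text
t: 27.45
tool_pos: [0.4982, -0.3019, 0.0163]
orientation: [3.138, -0.108, 0.003]
force: [-0.3, -0.2, 0.6]
opening: 0.0837
gripper_force: 0.0
```

Call:
play_rows --increments "0 0 0 0 1;0 0 0 0 1;0 0 0 0 1;0 0 0 0 1;0 0 0 0 1;0 0 0 0 1;0 0 0 0 1;0 0 0 0 1;0 0 -20 0 1;0 0 -60 0 1;0 0 -100 0 1;0 0 -100 0 1;0 0 -100 0 1" --force 20

```text
t: 28.75
tool_pos: [0.498, -0.3016, 0.1158]
orientation: [3.138, -0.108, 0.003]
force: [-0.9, 0.9, -0.9]
opening: 0.0498
gripper_force: 20.0
```

Run:
```python
from h import *
s,t,m=tool(); print(t,s['opening'],s['gripper_force'],s['force'],s['q'].round(2))
cur=np.degrees(np.arctan2(m[1,1],m[0,1])); print('cur',cur,'turn for +5:',cur-5)
print(move_to((.5065,.0235,.11)))
```

```text
[ 0.49795232 -0.30157999  0.11575269] 0.049755567813833536 19.99990403652191 [-0.89999381  0.93851788 -0.88734592] [-0.63  0.15  1.66  0.    1.33  1.01]
cur -93.95163471696375 turn for +5: -98.95163471696375
(array([ -13.9, -324.9,    5.3]), None)
```

Call:
play_rows --increments "-14 -325 0 -99 1;-14 -325 0 -99 1;-14 -325 0 -99 1;-14 -325 0 -99 1;-14 -325 0 -99 1;-14 -325 0 -99 1;-14 -325 0 -99 1;-14 -325 0 -99 1;-14 -325 0 -99 1;-14 -325 0 -99 1;-14 -325 0 -99 1;-14 -325 0 -99 1;-14 -325 0 -99 1;-14 -325 0 -99 1;-14 -325 0 -99 1;-14 -325 30 -99 1;-14 -325 30 -99 1"

```text
t: 30.45
tool_pos: [0.5028, 0.0242, 0.081]
orientation: [-2.12, -2.312, 0.006]
force: [-0.6, 0.3, -1.6]
opening: 0.0495
gripper_force: 20.0
```

Run:
```python
from h import *
s,t,m=tool(); print(t,s['opening'],s['gripper_force'],s['q'].round(2))
im=robot.read_camera('wrist');cv2.imwrite('pics/w6.png',im)
for n,z in(('wide',t[2]+.009),('board',.018),('strip_a',.046)):
  for r in robot.regions_of('wrist',n): print(n,round(r['conf'],2),rect('wrist',r['pixels'],z))
print(move_to((.5065,.0235,.052),5))
```

```text
[0.50278045 0.02418553 0.08103957] 0.04951573257167323 19.999893307685852 [-0.05 -0.01  1.9   0.    1.26 -0.14]
wide 0.77 (array([504.4,  28.2]), -85.0, array([175.7,  51.3]))
board 0.64 (array([508.1,  54.7]), 4.8, array([222.5, 162.5]))
strip_a 0.96 (array([505.5,  74.4]), 5.0, array([183.3,  31.7]))
strip_a 0.86 (array([513. , -22.6]), 5.0, array([172.5,  28.6]))
(array([-0.6,  0.3, 33.6]), np.float64(0.0))
```

View pics/w6.png

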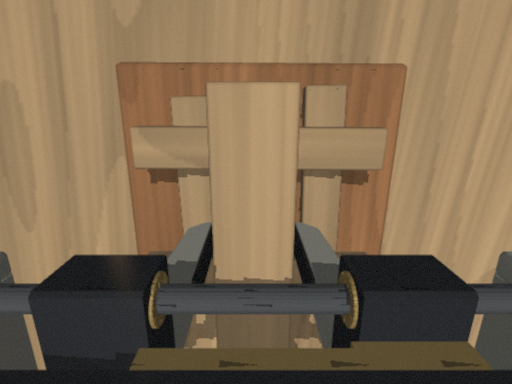

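The wide strip is centred over the middle (column 254), parallel to the lowest pair and square to layer two. Lower it until it touches.

Call:
play_rows --increments "-0.5 0.5 15 0 1;-0.5 0.5 25 0 1;-0.5 0.5 31 0 1;-0.5 0.5 33 0 1;-0.5 0.5 33.5 0 1;-0.5 0.5 33.5 0 1;-0.5 0.5 33.5 0 1"

```text
t: 31.35
tool_pos: [0.5063, 0.0236, 0.0511]
orientation: [2.122, 2.317, 0.0]
force: [0.3, -0.1, -0.5]
opening: 0.0496
gripper_force: 20.0
```

Call:
play_rows --increments "0 0 0.7 0 1;0 0 0.7 0 1;0 0 0.7 0 1"

```text
t: 31.65
tool_pos: [0.5064, 0.0236, 0.0508]
orientation: [2.121, 2.317, 0.0]
force: [-2.5, 0.5, 5.0]
opening: 0.0497
gripper_force: 20.0
```

Call:
play_rows --increments "0 0 0 0 -0.5;0 0 0 0 -0.5;0 0 0 0 -0.5;0 0 0 0 -0.5;0 0 0 0 -0.5;0 0 0 0 -0.5;0 0 -10 0 -0.5;0 0 -40 0 -0.5;0 0 -80 0 -0.5;0 0 -130 0 -0.5;0 200 -130 0 -0.5;0 200 -130 0 -0.5;0 200 -130 0 -0.5;0 200 -130 0 -0.5;0 200 -130 0 -0.5;0 200 -130 0 -0.5;0 200 -130 0 -0.5"

```text
t: 33.35
tool_pos: [0.7048, 0.0412, 0.1814]
orientation: [2.121, 2.317, 0.0]
force: [0.2, -0.7, 1.2]
opening: 0.0699
gripper_force: 0.0
```

Run:
```python
from h import *
s,t,m=tool(); print(t,s['opening'],s['gripper_force'])
im=robot.read_camera('top')
cv2.imwrite('pics/top1.png',cv2.resize(im[100:300,70:430],None,fx=2.2,fy=2.2,interpolation=cv2.INTER_CUBIC))
for n,z in(('wide',.06),('board',.018),('strip_a',.046),('low_near',.032),('low_far',.032)):
  for r in robot.regions_of('top',n): print(n,round(r['conf'],2),rect('top',r['pixels'],z))
```

```text
[0.70482991 0.04115205 0.18141376] 0.06988372568689363 0.0
wide 0.76 (array([509.5, -22. ]), -85.4, array([88.4, 50.3]))
board 0.91 (array([509.7, -32.2]), 1.5, array([217.1, 113.8]))
strip_a 0.82 (array([ 261.6, -488.7]), -36.4, array([176.3,  32. ]))
strip_a 0.71 (array([ 478.5, -534.8]), 83.3, array([177.5,  30.1]))
strip_a 0.54 (array([508.5, -25.9]), 6.9, array([175. ,  29.2]))
low_near 0.55 (array([462.9, -27.1]), -84.4, array([94.4, 30.8]))
low_far 0.6 (array([560. , -15.7]), -81.3, array([79.2, 27.7]))
low_far 0.33 (array([ 497.7, -296.8]), -4.2, array([197.8, 197.6]))
```

Call:
play_rows --increments "-150 -150 -20 0 -0.5;-320 -200 -20 0 -0.5;-320 -200 -20 0 -0.5;-320 -200 -20 0 -0.5;-320 -200 -20 0 -0.5;-320 -200 -20 0 -0.5;-320 -200 -20 0 -0.5;-320 -200 -20 0 -0.5;-320 -200 -20 0 -0.5;-320 -200 -20 0 -0.5;-320 -200 -20 0 -0.5;-320 -200 -20 0 -0.5;-320 -200 -20 0 -0.5"

```text
t: 34.95
tool_pos: [0.5349, -0.294, 0.2004]
orientation: [-2.119, -2.319, -0.0]
force: [-0.5, -0.2, -0.6]
opening: 0.0699
gripper_force: 0.0
```

Run:
```python
from h import *
s,t,m=tool(); print(t,s['opening'],s['gripper_force'])
im=robot.read_camera('top')
cv2.imwrite('pics/top1.png',cv2.resize(im[60:300,70:430],None,fx=2.2,fy=2.2,interpolation=cv2.INTER_CUBIC))
for n,z in(('wide',.06),('board',.018),('strip_a',.046),('low_near',.032),('low_far',.032)):
  for r in robot.regions_of('top',n): print(n,round(r['conf'],2),rect('top',r['pixels'],z))
```

```text
[ 0.53488359 -0.293996    0.20041446] 0.06987169654576024 0.0
wide 0.7 (array([505.,  21.]), -84.8, array([181. ,  51.4]))
strip_a 0.96 (array([ 261. , -489.4]), -36.4, array([176.3,  31.4]))
strip_a 0.68 (array([ 232.3, -267.8]), 22.5, array([109.3,  30.3]))
strip_a 0.65 (array([ 478.5, -535. ]), 83.1, array([178.6,  31.6]))
strip_a 0.57 (array([501.3,  72.7]), 4.6, array([178. ,  30.4]))
strip_a 0.56 (array([509. , -29.2]), 4.7, array([181. ,  33.9]))
low_far 0.78 (array([554.4,  32.6]), -83.9, array([175.3,  31.7]))
low_far 0.21 (array([459.7,  14.2]), -84.4, array([177.3,  32.4]))
```

View pics/top1.png

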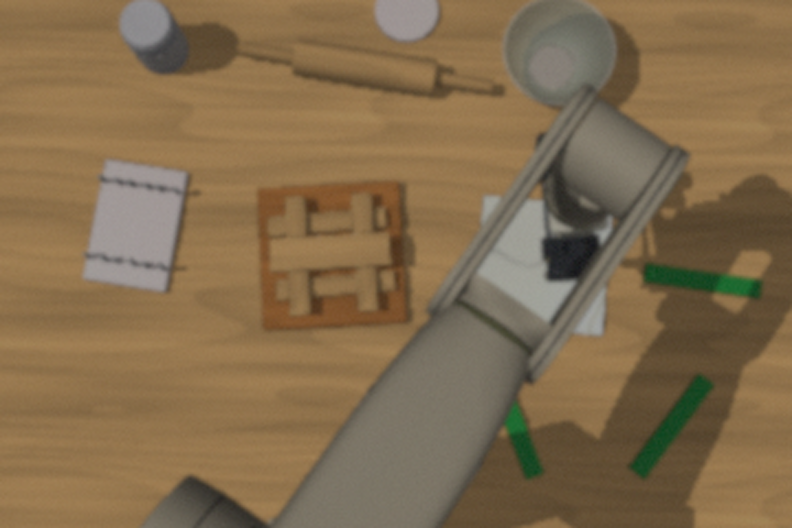

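The stack is complete and centred: the wide strip is at (505, 21), and the layer-two strips are about 50 mm either side of the middle. The lowest pair hasn't moved, and nothing touches the robot. Handing in.

```bash
python3 -c "
from plant import robot
print(robot.close_job())"
```

```text
the job is handed in; nothing more can be done
None
```

The job is handed in at about 35 s of the 72 s. The two narrow strips lie about 50 mm either side of the middle. The wide strip was first laid flat on the slab, and now lies across them within about 2 mm of the board's centre. In the last picture the lowest pair had not measurably moved. The judge's result was not shown.

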